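Let the vial out of its gravity dispenser

TASK

Two identical dispensers with rocking levers stand side by side; one holds a vial lying behind its gate, the other a battery cell. With the fingertips press down the lever pad of the vial's dispenser so that the gate at the other end lifts, keep it down until the vial has rolled into the tray, then let go so that the gate drops shut. Do not touch or lift the vial, leave the battery's dispenser shut, and disturb nothing else.

Things in the scene. Friction and masses are not known exactly. Their poses are not given: they have to be found in the camera images.
- dispenser_vial: gravity dispenser, fixed, 215x70 mm, 87 mm high, white plastic and metal. Origin on the table below the rocker's pivot (pivot 75 mm up, between two posts); x points down the lane (14 deg slope) to the outlet, z up. Pad at x = -0.065, gate blade at x = 0.055. This one holds the vial. It may be the left or the right one.
- dispenser_cell: gravity dispenser, fixed, 215x70 mm, 87 mm high, white plastic and metal. Origin on the table below the rocker's pivot (pivot 75 mm up, between two posts); x points down the lane (14 deg slope) to the outlet, z up. Pad at x = -0.065, gate blade at x = 0.055. This one, of the same shape, holds the battery cell; leave it shut.
- lever_vial (a joint): rocker of the dispenser that holds the vial, rad: 0 = gate shut (rest), 0.42 = pad fully down (hard stop), gate edge then 26 mm higher. Sprung to shut: about 4 N on the pad starts it, 6 N holds it down; let go, it swings shut. A vial can roll out under the gate from about 0.25 on
- pad_vial (a point): centre of the top of the thumb pad (34 mm along x, 30 mm across, black, ribbed) on the rocker's end, dispenser that holds the vial; moves with the rocker: 83 mm above the table at rest, 27 mm lower when fully down
- lever_cell (a joint): rocker of the dispenser that holds the cell, rad: 0 = gate shut (rest), 0.42 = pad fully down (hard stop), gate edge then 26 mm higher. Sprung to shut: about 4 N on the pad starts it, 6 N holds it down; let go, it swings shut. A vial can roll out under the gate from about 0.25 on
- pad_cell (a point): centre of the top of the thumb pad (34 mm along x, 30 mm across, black, ribbed) on the rocker's end, dispenser that holds the cell; moves with the rocker: 83 mm above the table at rest, 27 mm lower when fully down
- vial_centre (a point): centre of the vial (20 mm across, 46 mm long, screw cap, 14 g) that lies across the lane against the gate; its long axis is level. It rolls into the tray within about 1 s once the gate is up
- tray_vial (a point): centre of the floor (6 mm above the table) of the open catch tray at the outlet of the dispenser that holds the vial; tray 47 mm along x by 54 mm across inside, end wall 34 mm high
- cell_centre (a point): centre of the battery cell (14 mm thick, 50 mm long) that lies across the other lane against its gate
- spare_vial: spare vial, 20 mm across, 46 mm high, standing upright on the table between the dispensers; origin in its underside
- marker: felt marker lying at the back right, 136 mm long, 17 mm thick; origin in its underside
- stapler: stapler, 133x36x45 mm, right of the dispensers; origin in its underside
- tape_roll: roll of tape lying flat, 92 mm across, 36 mm high, left of the dispensers; origin in its underside
- scanner: finger scanner, 49x33x21 mm, right of the dispensers; origin in its underside
- tape_measure: pocket tape measure, 40x67x61 mm, at the left; origin in its underside
- clip: fold-back clip, 41x33x42 mm, between the dispensers; origin in its underside
- vial: the same vial; origin in the middle of its foot, its z axis runs along the vial to the cap

How it is judged:
By the outcome, as a careful person would: the job done as asked, in the order asked, and still so for the second after the job is handed in, with the robot touching nothing.
It also fails if it takes over 29 s, if anything falls off the work surface, if the arm or the gripper's body presses on something with over 40 N, if the wrist force passes 120 N, or if a joint passes its speed limit or range.

ROBOT

A 7-joint arm with a two-finger parallel gripper is mounted at the origin on a cart in front of the work surface, level with it; the furniture and walls round the work are solid. World frame = base frame: x ahead of the robot, y to its left, z up, the work surface at z = 0. Lengths are in mm, angles in rad, forces in N, time in s.
With the tool pointing down it reaches from about 400 to 875 mm from the base axis. Payload 4.4 kg.
Tool frame: the origin (TCP) lies midway between the tips of the shut fingers; the grasp point (between the pads) lies 19 mm behind it; x points along the fingers, y is the direction in which the jaws open and shut, and the axes are right-handed (so a half turn about x gives the same grasp; the last joint's range is limited). The gripper opens to 85 mm and grips with 20 to 120 N. Pads are 22 mm wide; open, the fingers measure 114 mm over their backs; the gripper's body (76 mm by 85 mm) begins 54 mm behind the grasp point. The pads swing forward as they close: fully open they stand 13 mm farther back than shut.
Start: joints at [-1.394, 0.628, 0.038, 1.517, -0.027, 0.996, -0.02], TCP at [156.249, 630.955, 231.313] pointing down, gripper open.
Joint ranges: [-3.06, 3.06], [-0.37, 2.12], [-1.25, 1.32], [0.18, 2.47], [-1.1, 4.24], [0.23, 1.98], [-2.94, 2.94]. Speed limits (rad/s): [2.57, 2.57, 3.14, 3.14, 3.14, 3.14, 3.14].

INTERFACE

Orientations are given as [roll, pitch, yaw] about the fixed x, y, z axes, in that order (R = Rz(yaw) Ry(pitch) Rx(roll)).
In Python, from cell import ctrl gives the robot as it stands.
- The arm moves only by the tool arm_command, never from a script. Its argument "series" is a list of rows, each a list of 7 numbers: the opening, from 0 (shut) to 1 (fully open), then the shift along the world's x, y, z in cm, then the turn, a rotation vector about the world's x, y, z in degrees. In form: [[claw, x, y, z, rx, ry, rz], ...]. A call has 1 to 20 rows; each row shifts and turns the commanded pose from where the row before left it; what a row does not reach is not made up. A row lasts 1/12 s, in which the tool goes at most 41.7 mm and 7.16 degrees, less where a joint would pass 70% of its speed; a pose out of reach is approached as far as the arm can. A call with a gripper value outside its range is refused whole. The fingers move at their own pace and stop on an object; the grip force is fixed at half the most. Time passes only in rows, so rows that do not move let the fingers close. It gives the time, the measured TCP pose, the force and the opening at its end, in the units of the state.
- ctrl.read_state(): the state, without advancing time (a new reading comes with each control period).
- ctrl.get_image(name): name is "side" or "top" or "wrist"; returns the picture (400x640x3 uint8, blue, green, red); there is no depth.
- ctrl.calibration(name): a dict with "fovy" (degrees; the focal length in pixels is half the picture's height over the tangent of half this angle, whatever the lens; pixels are square), "cx", "cy" (the principal point, pixels), "cam_to_world" (4x4, takes a point from camera to world coordinates); the wrist camera has in their place "T_tool_cam" (4x4, takes a point from camera to tool coordinates, whose origin is the TCP and whose axes are the tool frame's). Camera axes: x right, y up, looking along -z (the intrinsics and any distortion apply to the point x, -y, -z); pixel columns grow to the right and rows downward; lengths in mm; the calibration is good to about 2 mm. The wrist camera is an equidistant fisheye: a pixel r from the principal point sees the ray r / f radians off the axis. A picture is of the moment at which its call begins: read the wrist's pose just before it. calibration takes no time and is no camera call.
- ctrl.finish_job(): hands the job in, once; it reports no verdict.
Trained networks look in the newest picture that a camera, given by its name, has taken for a name from the list of things; names that differ only in an ending like _2 or _b are one class to them, and where a whole thing is asked for, a point or a joint stands for the part that bears it (a point fixed in the world has none). Each returns a list of dicts, best first, with "conf" (0 to 1); they miss things now and then, are a little off and sometimes report something else, mostly with a low value. They report only what shows in the picture. A call takes as long as a camera call.
- ctrl.spot_in(label, camera): "centre" ([x, y, z] in mm, in world coordinates, good to about 4 mm: the middle of the surface that is visible of it).
The state is a dict: "clock": time; "qpos": joint angles; "qd": joint speeds; "tau": joint torques, N m; "eef_pos": TCP position; "tool_rot": TCP orientation; "force": force on the tool from outside, world axes, zero at the start; "torque": the same for the moment, N m; "width": finger opening in mm.
Only numpy, scipy, OpenCV 4.12 (cv2) and the standard library are available. Lean on these libraries where they do the work, as an engineer would, in place of code of your own. Each camera call takes 0.05 s, during which the arm holds its last target.

## Working session

There is one attempt and no reset: what is moved stays moved. The work goes in short steps, Python scripts to look and compute and a tool call to move; the robot and the scene stay as the last step left them, time stands still between calls to the robot, and variables do not carry over. Pictures are saved under pics/ and viewed, and the job is handed in when it is done.

Besides the shell and the picture viewer there is one more tool, called after "Emit:" as a command line: name --pt "numbers of a row" for each row, then --argument value for the rest. arm_command: Moves the arm, as the interface text tells. Its arguments: {"type":"object","properties":{"series":{"type":"array"}},"required":["series"]}

```bash
mkdir -p pics; python3 - <<'E'
from cell import ctrl
import cv2
s=ctrl.read_state();print(s)
for n in ['side','top']:
    cv2.imwrite(f'pics/{n}0.png',ctrl.get_image(n)); print(ctrl.calibration(n))
for l,c in [('pad_vial','top'),('vial','top'),('cell_centre','top'),('dispenser_vial','top'),('pad_vial','side'),('spare_vial','top')]:
    print(l,c,ctrl.spot_in(l,c))
print(ctrl.read_state()['clock'])
E
```

```text
{'clock': 0.0, 'qpos': array([-1.39378636,  0.62933451,  0.03845332,  1.51840139, -0.0270128 ,
        0.99624415, -0.0199737 ]), 'qd': array([ 0.00017296,  0.00131805, -0.00034234,  0.0010866 , -0.0005855 ,
        0.00178434,  0.00058664]), 'tau': array([-9.81789890e-04, -5.63393354e+01,  1.22504298e+00, -1.93437731e+01,
        1.06694808e-02,  1.09141695e-02, -3.14308409e-06]), 'eef_pos': array([156.1054296 , 630.33374169, 230.38611951]), 'tool_rot': array([-1.55990398,  1.56892721, -1.80270457]), 'force': array([ 0.6527217 ,  0.34759567, -0.42151392]), 'torque': array([0.0328712 , 0.04382396, 0.033121  ]), 'width': 85.70337124783809}
{'fovy': 46.095360632476016, 'cx': 324.6045346882553, 'cy': 202.32125249602092, 'cam_to_world': array([[ 7.99771068e-01, -4.99657662e-01,  3.32728809e-01,
         9.60125155e+02],
       [ 6.00254398e-01,  6.58419643e-01, -4.54068531e-01,
        -6.20712088e+02],
       [ 7.80363692e-03,  5.62872804e-01,  8.26506690e-01,
         1.19256352e+03],
       [ 0.00000000e+00,  0.00000000e+00,  0.00000000e+00,
         1.00000000e+00]])}
{'fovy': 49.579
[... 152 characters left out ...]
5221718e+02],
       [-9.99944219e-01, -1.05582298e-02,  2.88763248e-04,
        -3.56625161e+01],
       [-1.91939607e-03,  2.08529611e-01,  9.78014170e-01,
         1.32484291e+03],
       [ 0.00000000e+00,  0.00000000e+00,  0.00000000e+00,
         1.00000000e+00]])}
pad_vial top [{'centre': [483.9, 110.1, 79.3], 'conf': 0.81}]
vial top [{'centre': [530.3, 88.4, 43.7], 'conf': 0.47}]
cell_centre top []
dispenser_vial top [{'centre': [500.5, 91.2, 20.6], 'conf': 0.57}]
pad_vial side [{'centre': [501.0, 99.9, 77.3], 'conf': 0.92}, {'centre': [593.0, -63.7, 27.1], 'conf': 0.24}, {'centre': [502.0, 89.3, 37.0], 'conf': 0.17}]
spare_vial top [{'centre': [483.9, 108.2, 80.8], 'conf': 0.48}]
0.4
```

View pics/side0.png

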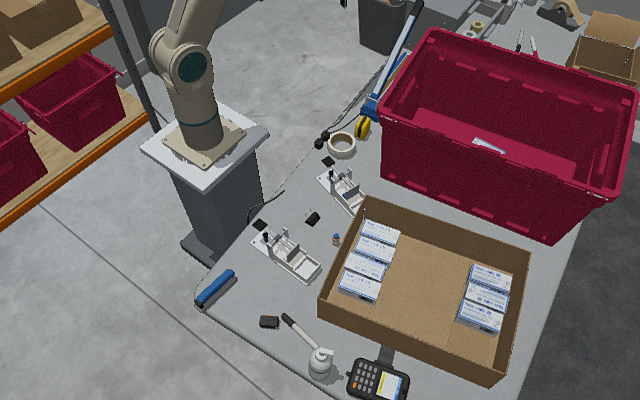

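View pics/top0.png

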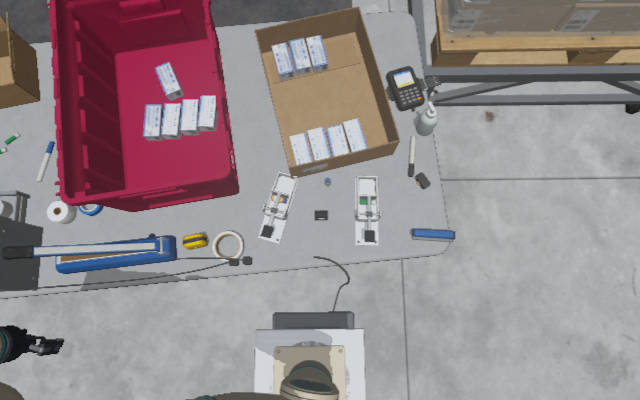

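```bash
python3 - <<'E'
import cv2,numpy as np
t=cv2.imread('pics/top0.png');s=cv2.imread('pics/side0.png')
a=cv2.resize(t[165:255,240:400],(800,450),interpolation=cv2.INTER_CUBIC)
cv2.imwrite('pics/z1.png',a)
b=cv2.resize(s[145:295,235:395],(640,600),interpolation=cv2.INTER_CUBIC)
cv2.imwrite('pics/z2.png',b)
E
```

```text
(no output)
```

View pics/z1.png

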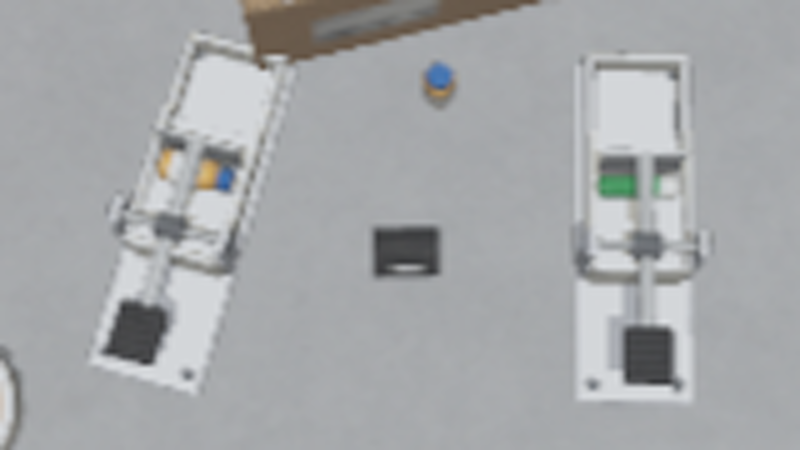

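View pics/z2.png

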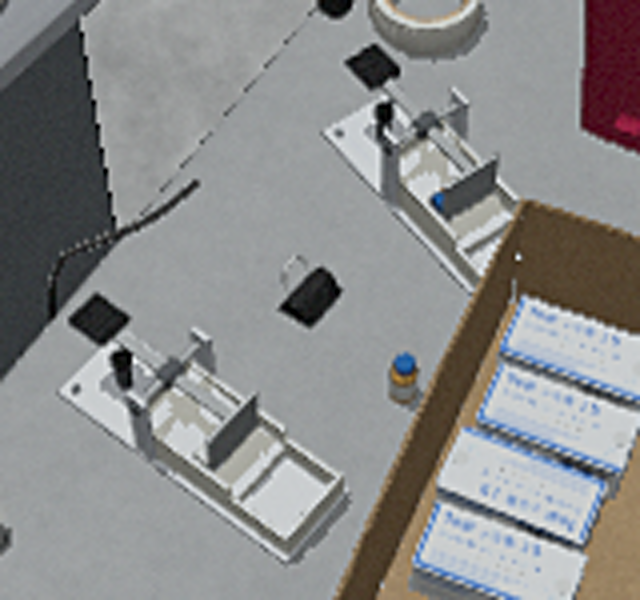

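```bash
cat > h.py <<'E'
import numpy as np
from cell import ctrl
def ray(n,u,v):
    c=ctrl.calibration(n);f=200/np.tan(np.radians(c['fovy']/2));T=c['cam_to_world']
    d=T[:3,:3]@np.array([(u-c['cx'])/f,-(v-c['cy'])/f,-1]);return T[:3,3],d
def atz(n,u,v,z):
    o,d=ray(n,u,v);return (o+d*(z-o[2])/d[2]).round(1)
E
python3 - <<'E'
from h import *
from scipy.spatial.transform import Rotation as R
Z=lambda u,v:(u/5+240-.4,v/5+165-.4)
Y=lambda u,v:(u/4+235-.4,v/4+145-.4)
print('pad top',atz('top',*Z(136,332),83),'side',atz('side',*Y(373,67),83))
print('hub top',atz('top',*Z(168,227),78),'side',atz('side',*Y(427,123),78))
for p in [(195,33),(293,62),(92,361),(198,393)]: print(p,atz('top',*Z(*p),0 if p[1]>300 else 34))
s=ctrl.read_state()
r=R.from_euler('xyz',s['tool_rot']).as_matrix();print(r.round(3))
print('right pad',atz('top',*Z(648,355),83))
print('tape',atz('top',228,246,36),'tm',atz('top',195,241,60))
E
```

```text
pad top [429.2 118.4  83. ] side [431.  115.2  83. ]
hub top [491.7 101.2  78. ] side [492.8  99.8  78. ]
(195, 33) [621.9  90.9  34. ]
(293, 62) [602.7  30.3  34. ]
(92, 361) [423.2 155.5   0. ]
(198, 393) [402.8  90.2   0. ]
[[-0.     0.24   0.971]
 [-0.     0.971 -0.24 ]
 [-1.    -0.    -0.   ]]
right pad [ 412.7 -176.8   83. ]
tape [392.1 239.1  36. ] tm [405.2 331.2  60. ]
```

```bash
python3 - <<'E'
from h import *
for z in (0,50,100,150,200,250,300,400):
    print(z,'tip top',atz('top',5,253,z),'side',atz('side',417,5,z),'pivot top',atz('top',158,246,z),'side',atz('side',375,105,z),'bincorner',atz('top',237,193,z),atz('side',388,95,z))
import cv2
s=cv2.imread('pics/side0.png')
cv2.imwrite('pics/z3.png',cv2.resize(s[0:180,300:500],(660,594),interpolation=cv2.INTER_CUBIC))
E
```

```text
0 tip top [381.7 927.    0. ] side [ 179.7 1098.     0. ] pivot top [398.2 461.1   0. ] side [370.8 480.4   0. ] bincorner [562.  224.1   0. ] [380.1 552.    0. ]
50 tip top [377.  890.6  50. ] side [ 212.4 1025.9   50. ] pivot top [392.8 442.3  50. ] side [395.5 434.2  50. ] bincorner [550.4 214.3  50. ] [404.5 502.8  50. ]
100 tip top [372.2 854.3 100. ] side [245.1 953.9 100. ] pivot top [387.4 423.6 100. ] side [420.2 388.  100. ] bincorner [538.9 204.5 100. ] [428.8 453.7 100. ]
150 tip top [367.4 818.  150. ] side [277.8 881.8 150. ] pivot top [382.  404.8 150. ] side [444.9 341.9 150. ] bincorner [527.3 194.7 150. ] [453.1 404.5 150. ]
200 tip top [362.6 781.7 200. ] side [310.6 809.8 200. ] pivot top [376.6 386.1 200. ] side [469.6 295.7 200. ] bincorner [515.7 184.9 200. ] [477.4 355.3 200. ]
250 tip top [357.9 745.3 250. ] side [343.3 737.7 250. ] pivot top [371.2 367.4 250. ] side [494.3 249.5 250. ] bincorner [504.1 175.1 250. ] [501.7 306.1 250. ]
300 tip top [353.1 709.  300. ] side [376.  665.6 300. ] pivot top [365.8 348.6 300. ] side [519.  203.4 300. ] bincorner [492.6 165.3 300. ] [526. 257. 300.]
400 tip top [343.5 636.3 400. ] side [441.4 521.5 400. ] pivot top [355.  311.1 400. ] side [568.5 111.  400. ] bincorner [469.4 145.7 400. ] [574.7 158.6 400. ]
```

View pics/z3.png

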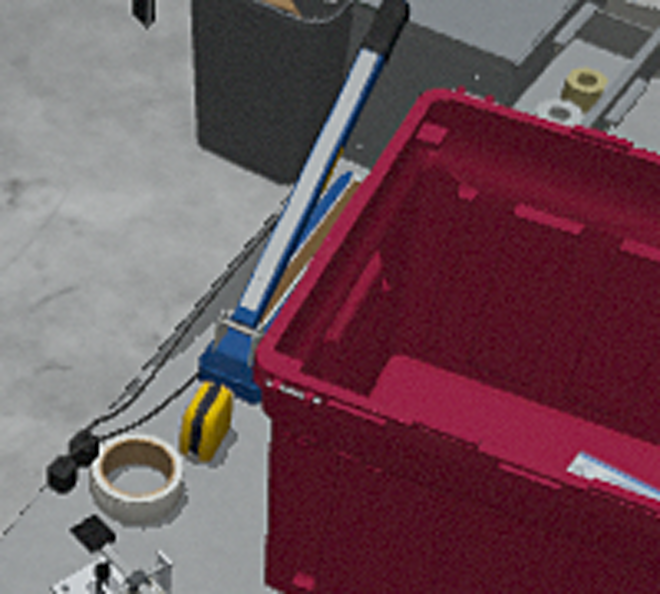

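```bash
python3 - <<'E'
from h import *
def tri(a,b):
    o1,d1=ray('top',*a);o2,d2=ray('side',*b)
    d1=d1/np.linalg.norm(d1);d2=d2/np.linalg.norm(d2)
    t=np.linalg.lstsq(np.c_[d1,-d2],o2-o1,rcond=None)[0]
    p,q=o1+t[0]*d1,o2+t[1]*d2;return ((p+q)/2).round(),np.linalg.norm(p-q).round()
print(tri((237,193),(380,108)),tri((238,194),(385,116)),tri((235,196),(379,107)))
print('pad',tri((266.8,231),(327.85,161.4)))
E
```

```text
(array([516., 187., 289.]), np.float64(54.0)) (array([525., 195., 257.]), np.float64(65.0)) (array([509., 193., 284.]), np.float64(54.0))
pad (array([429., 118.,  79.]), np.float64(1.0))
```

Emit:
arm_command --pt "0 1.7 -3.2 0 0 0 0" --pt "0 1.7 -3.2 0 0 0 0" --pt "0 1.7 -3.2 0 0 0 0" --pt "0 1.7 -3.2 0 0 0 0" --pt "0 1.7 -3.2 0 0 0 0" --pt "0 1.7 -3.2 0 0 0 0" --pt "0 1.7 -3.2 0 0 0 0" --pt "0 1.7 -3.2 0 0 0 0" --pt "0 1.7 -3.2 0 0 0 0" --pt "0 1.7 -3.2 0 0 0 0" --pt "0 1.7 -3.2 0 0 0 0" --pt "0 1.7 -3.2 0 0 0 0"

```text
clock: 1.4
eef_pos: [360.9, 245.4, 231.6]
tool_rot: [0.977, 1.57, 0.734]
force: [0.2, -0.1, 0.6]
width: 0.3
```

Emit:
arm_command --pt "0 1.6 -3.2 0 0 0 0" --pt "0 1.6 -3.2 0 0 0 0" --pt "0 1.6 -3.2 -1 0 0 0" --pt "0 1.2 -2.6 -2 0 0 0" --pt "0 0 0 -2 0 0 0" --pt "0 0 0 -2 0 0 0" --pt "0 0 0 0 0 0 0"

```text
clock: 1.98
eef_pos: [418.6, 123.7, 158.9]
tool_rot: [-2.547, 1.565, -2.791]
force: [-0.8, -1.8, -0.7]
width: 0.0
```

```bash
python3 - <<'E'
from h import *
import cv2
from scipy.spatial.transform import Rotation as R
s=ctrl.read_state();print(s['eef_pos'],s['force'],s['qpos'].round(2))
w=ctrl.get_image('wrist');cv2.imwrite('pics/w1.png',w)
sd=ctrl.get_image('side');cv2.imwrite('pics/s1.png',cv2.resize(sd[60:260,235:455],(660,600),interpolation=cv2.INTER_CUBIC))
c=ctrl.calibration('wrist');print(c)
M=R.from_euler('xyz',s['tool_rot']).as_matrix();print(M.round(3))
print(ctrl.spot_in('pad_vial','wrist'),ctrl.spot_in('vial_centre','wrist'))
f=200/np.tan(np.radians(c['fovy']/2));T=c['T_tool_cam']
for p in ([429.5,118,82],[413,-177,83],s['eef_pos']):
    q=np.linalg.inv(T)@np.r_[M.T@(np.array(p)-s['eef_pos']),1]
    x,y,z=q[0],-q[1],-q[2];r=np.hypot(x,y);th=np.arctan2(r,z)
    print(p,c['cx']+f*th*x/r,c['cy']+f*th*y/r)
E
```

```text
[418.55034412 123.6682634  158.94520477] [-0.80546085 -1.79887059 -0.7453605 ] [-0.41  0.46  0.09  2.16 -0.07  0.53  1.05]
{'fovy': 65.70646984690485, 'cx': 315.1547656158999, 'cy': 201.17381835788146, 'T_tool_cam': array([[ 1.01188464e-03,  2.71621811e-01, -9.62403537e-01,
        -1.42495955e+02],
       [ 9.99999486e-01, -3.41591767e-04,  9.55005161e-04,
         4.01256160e-01],
       [-6.93488931e-05, -9.62404008e-01, -2.71622017e-01,
        -7.02731704e+01],
       [ 0.00000000e+00,  0.00000000e+00,  0.00000000e+00,
         1.00000000e+00]])}
[[-0.005  0.242  0.97 ]
 [-0.002  0.97  -0.242]
 [-1.    -0.003 -0.005]]
[{'centre': [424.5, 114.8, 82.8], 'conf': 0.74}] [{'centre': [433.3, 118.7, 6.1], 'conf': 0.31}]
[429.5, 118, 82] 311.4530552216491 227.51713806164955
[413, -177, 83] 50.07815226490948 267.4137183654627
[418.55034412 123.6682634  158.94520477] 314.6413062184942 257.875172130779
```

View pics/w1.png

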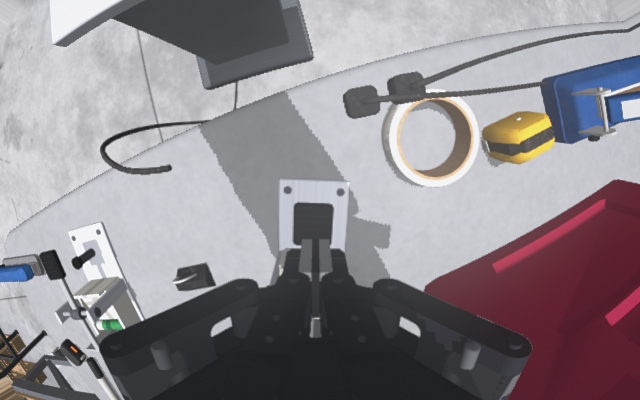

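View pics/s1.png

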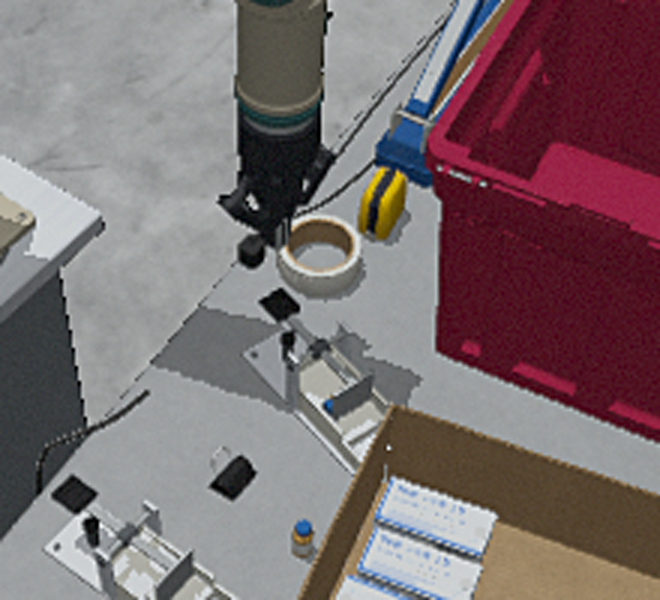

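Emit:
arm_command --pt "0 0.4 -0.3 -1.5 0 0 0" --pt "0 0.3 -0.2 -1.5 0 0 0" --pt "0 0 0 -1.5 0 0 0" --pt "0 0 0 -1.5 0 0 0" --pt "0 0 0 -0.3 0 0 0" --pt "0 0 0 0 0 0 0"

```text
clock: 2.68
eef_pos: [427.3, 120.4, 98.5]
tool_rot: [-3.119, 1.571, 2.922]
force: [0.0, 0.3, 0.4]
width: 0.6
```

```bash
python3 - <<'E'
from h import *
import cv2
s=ctrl.read_state();print(s['eef_pos'],s['force'])
w=ctrl.get_image('wrist');cv2.imwrite('pics/w2.png',cv2.resize(w[140:340,215:415],(600,600)))
sd=ctrl.get_image('side');cv2.imwrite('pics/s2.png',cv2.resize(sd[120:220,285:385],(600,600),interpolation=cv2.INTER_CUBIC))
E
```

```text
[427.26338485 120.36019149  98.53342783] [0.0213162  0.30710346 0.43166082]
```

View pics/w2.png

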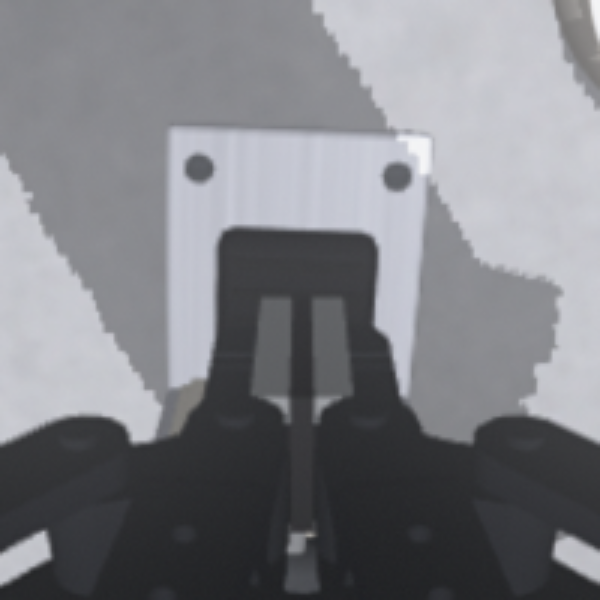

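View pics/s2.png

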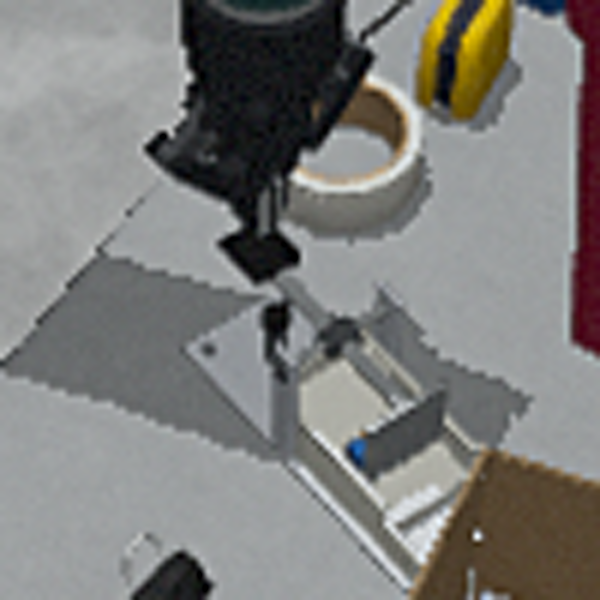

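Emit:
arm_command --pt "0 0 0 -1 0 0 0" --pt "0 0 0 -0.6 0 0 0" --pt "0 0 0 -0.6 0 0 0" --pt "0 0 0 -0.5 0 0 0" --pt "0 0 0 -0.5 0 0 0" --pt "0 0 0 -0.4 0 0 0"

```text
clock: 3.28
eef_pos: [428.8, 120.3, 62.7]
tool_rot: [0.504, 1.568, 0.261]
force: [2.3, 0.3, 7.1]
width: 0.0
```

Emit:
arm_command --pt "0 0 0 -0.2 0 0 0" --pt "0 0 0 -0.1 0 0 0" --pt "0 0 0 0 0 0 0" --pt "0 0 0 0 0 0 0" --pt "0 0 0 0 0 0 0" --pt "0 0 0 0 0 0 0" --pt "0 0 0 0 0 0 0" --pt "0 0 0 0 0 0 0" --pt "0 0 0 0 0 0 0" --pt "0 0 0 0 0 0 0"

```text
clock: 4.12
eef_pos: [429.1, 120.2, 60.1]
tool_rot: [0.455, 1.567, 0.212]
force: [1.5, -0.0, 6.8]
width: -0.2
```

```bash
python3 - <<'E'
from h import *
import cv2
s=ctrl.read_state();print(s['eef_pos'],s['force'])
sd=ctrl.get_image('side');a=cv2.resize(sd[120:220,285:385],(600,600),interpolation=cv2.INTER_CUBIC);cv2.imwrite('pics/s3.png',a)
t=ctrl.get_image('top');cv2.imwrite('pics/t3.png',cv2.resize(t[160:260,230:330],(600,600),interpolation=cv2.INTER_CUBIC))
E
```

```text
[429.11879326 120.16234817  60.05693627] [ 1.52945791e+00 -4.98683723e-03  6.76123734e+00]
```

View pics/s3.png

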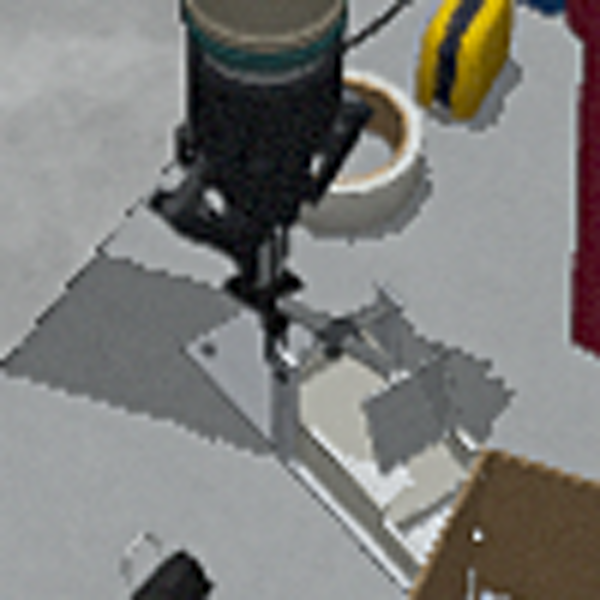

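View pics/t3.png

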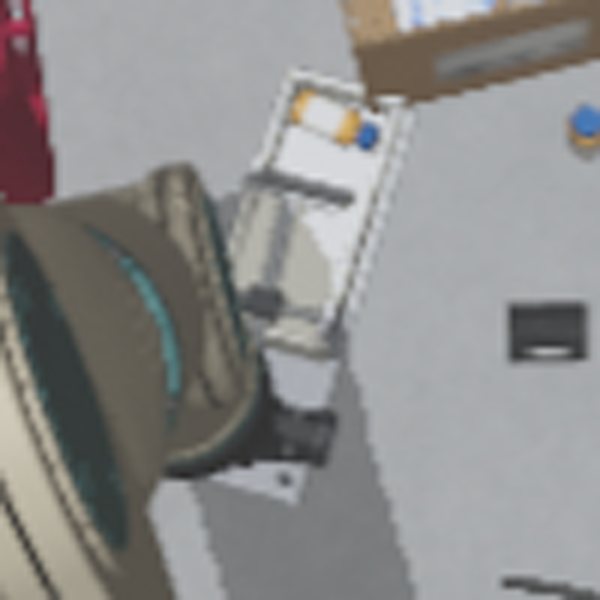

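The side view shows the gate raised. In the top view the vial lies in the tray, at zoom (335,118). I'll wait briefly for it to settle, then release slowly.

Emit:
arm_command --pt "0 0 0 0 0 0 0" --pt "0 0 0 0 0 0 0" --pt "0 0 0 0 0 0 0" --pt "0 0 0 0 0 0 0" --pt "0 0 0 0.4 0 0 0" --pt "0 0 0 0.5 0 0 0" --pt "0 0 0 0.5 0 0 0" --pt "0 0 0 0.5 0 0 0" --pt "0 0 0 0.5 0 0 0" --pt "0 0 0 0.5 0 0 0" --pt "0 0 0 1 0 0 0" --pt "0 0 0 2 0 0 0" --pt "0 0 0 2 0 0 0" --pt "0 0 0 2 0 0 0" --pt "0 -1 1 2 0 0 0" --pt "0 -2 3 2 0 0 0" --pt "0 -2 3 0 0 0 0" --pt "0 -1.5 3 0 0 0 0" --pt "0 0 0 0 0 0 0" --pt "0 0 0 0 0 0 0"

```text
clock: 5.88
eef_pos: [361.1, 221.2, 198.4]
tool_rot: [-2.676, 1.57, -2.914]
force: [0.4, -0.6, 0.4]
width: 0.0
```

```bash
python3 - <<'E'
from h import *
import cv2
s=ctrl.read_state();print(s['eef_pos'],s['force'])
sd=ctrl.get_image('side');a=cv2.resize(sd[120:220,285:385],(600,600),interpolation=cv2.INTER_CUBIC);cv2.imwrite('pics/s4.png',a)
t=ctrl.get_image('top');cv2.imwrite('pics/t4.png',cv2.resize(t[165:255,240:400],(800,450),interpolation=cv2.INTER_CUBIC))
E
```

```text
[361.1044014  221.18873612 198.37835987] [ 0.41823292 -0.55071993  0.36934662]
```

View pics/s4.png

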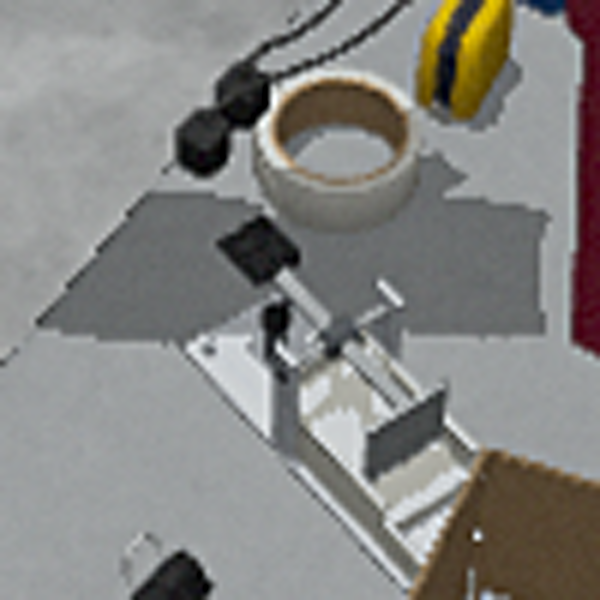

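View pics/t4.png

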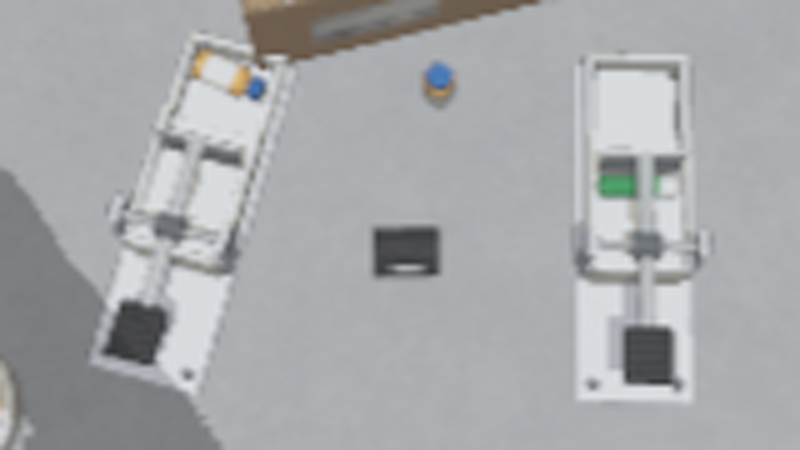

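The vial is in the tray, at zoom (230,75). The gate is shut again and the pad is back at rest, at (137,333). The other dispenser, the clip and the spare vial look unchanged, and the arm is clear of everything.

```bash
python3 -c "
from cell import ctrl
print(ctrl.finish_job())"
```

```text
the job is handed in; nothing more can be done
None
```

The vial is in its tray and the gate has dropped shut again; I handed the job in at about 6 s.

- **Which dispenser:** The left one held the amber vial with the blue cap. The right one held the green battery cell.
- **Pressing:** With the fingers shut I pressed the left pad down from 83 mm to about 60 mm at the fingertips. The force readings were about 7 N. I held it until the top view showed the vial in the tray, then raised the fingers slowly and moved the arm clear.
- **Last checks:** The top and side pictures show the pad back at rest and the vial lying in the tray. The cell's dispenser is still shut, and the clip, spare vial and tape roll stand where they were. The force on the tool was about zero.
- **Checks that disagreed:** Some network reports were well off. The first pad position from the top camera was about 50 mm out, and the vial was reported in the wrong place. I used positions worked out from pixels in the top and side views instead, which agreed to within 1 mm for the pad.
- **Not checked:** I did not look again at the marker, stapler, scanner or tape measure after the move; the arm stayed away from them.

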